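Build up the drive coupling on the grey tachograph head

TASK

Fit the drive coupling to the grey round tachograph head: slide over its upright spigot first the steel collar, then the orange sleeve, then the brass ring, and last the red cap over the spigot's tip, each resting flat on the one below. Leave the black head bare, and leave the black sleeve, the jar, the spanner and the screwdriver where they lie.

Things in the scene. Friction and masses are not known exactly. Their poses are not given: they have to be found in the camera images.
- steel_collar: bright steel ring, 58 mm outside diameter, 20 mm high, with a 26 mm hole straight through, about 0.28 kg. Loose; lies flat on the bench. Origin: centre of its underside, z up along its axis.
- orange_sleeve: orange rubber sleeve, 46 mm outside diameter, 30 mm high, with a 26 mm hole straight through, about 50 g; treat as rigid. Loose; lies flat on the bench. Origin: centre of its underside, z up along its axis.
- brass_ring: yellow brass ring, 52 mm outside diameter, 20 mm high, with a 26 mm hole straight through, about 0.22 kg. Loose; lies flat on the bench. Origin: centre of its underside, z up along its axis.
- red_cap: red plastic cap, 40 mm outside diameter, 28 mm high, closed on top, open below with a round hollow 26 mm wide and 22 mm deep, about 30 g. Loose; lies hollow side down, as it is to be fitted. Origin: centre of its underside (the open rim), z up along its axis.
- grey_head: THE ONE TO FIT: grey round tachograph head, face down, fixed: disc 124 mm wide, 40 mm high, small sockets on its back to z = 46; central flange 42 mm wide to z = 50; upright steel spigot 18 mm thick to z = 122, then a cone to z = 132 (8 mm wide). Origin: centre of underside on the bench, z up the spigot axis, any yaw. Undersides when stacked: z = 50, 70, 100, 120; about 4 mm play round the spigot.
- black_head: not to be fitted: black round tachograph head, face down, fixed: disc 124 mm wide, 40 mm high, small sockets on its back to z = 46; central flange 42 mm wide to z = 50; upright steel spigot 18 mm thick to z = 122, then a cone to z = 132 (8 mm wide). Origin: centre of underside on the bench, z up the spigot axis, any yaw. 
- black_sleeve: bystander: black rubber sleeve, same size as the orange one (46 mm across, 30 mm high). Loose; lies flat on the bench. Origin: centre of its underside, z up along its axis.
- grease_jar: bystander: blue jar with a white lid, 48 mm across, 55 mm high, standing loose. Origin: centre of its underside.
- spanner: bystander: steel spanner 170 mm long lying loose at the far edge, roughly across the bench. Origin: middle of its length, underside; x along it.
- screwdriver: bystander: screwdriver with a green handle, 170 mm long, lying loose at the left. Origin: middle of its length, underside; x along it, towards the tip.
Mind the look-alikes: they are no part of the job. Of the things that look like the steel_collar, take the one that is farthest to the robot's left at the start. Several things look just like the brass_ring: the one meant starts farthest to the robot's right.

How it is judged:
On the way, in this order (a step that is already met when the one before it is completed fails the run):
1. the steel collar sits on the grey head's flange, around the spigot (z of steel_collar in the frame of grey_head between 0.045 and 0.055 m and horizontal distance between steel_collar and grey_head below 0.008 m and angle between steel_collar's own z axis and vertical below 0.12 rad), for 0.2 s.
2. the orange sleeve sits on the collar (z of orange_sleeve in the frame of grey_head between 0.065 and 0.075 m and horizontal distance between orange_sleeve and grey_head below 0.008 m and angle between orange_sleeve's own z axis and vertical below 0.12 rad), for 0.2 s.
3. the brass ring sits on the sleeve (z of brass_ring in the frame of grey_head between 0.095 and 0.105 m and horizontal distance between brass_ring and grey_head below 0.008 m and angle between brass_ring's own z axis and vertical below 0.12 rad), for 0.2 s.
4. the red cap sits on the brass ring, over the spigot's tip (z of red_cap in the frame of grey_head between 0.115 and 0.125 m and horizontal distance between red_cap and grey_head below 0.008 m and angle between red_cap's own z axis and vertical below 0.12 rad), for 0.2 s.
At the end, for the whole second after the job is handed in: On the grey head, bottom up: steel collar, orange sleeve, brass ring, red cap, undersides within 5 mm of 50, 70, 100, 120 mm above its underside, within 8 mm of the spigot axis, level to 0.12 rad, at rest; black sleeve, jar, spanner, screwdriver within 30 mm of their starts (all of step 1 and all of step 2 and all of step 3 and all of step 4 and linear speed of each of steel_collar, orange_sleeve, brass_ring, red_cap below 0.01 m/s and distance of each of black_sleeve, grease_jar, spanner, screwdriver from where it was at the start of the episode below 0.03 m); the robot touches nothing.
It fails at once if black sleeve pushed away (over 30 mm) (distance of black_sleeve from where it was at the start of the episode above 0.03 m).
It fails at once if grease jar pushed away (over 30 mm) (distance of grease_jar from where it was at the start of the episode above 0.03 m).
It fails at once if spanner pushed away (over 30 mm) (distance of spanner from where it was at the start of the episode above 0.03 m).
It fails at once if screwdriver pushed away (over 30 mm) (distance of screwdriver from where it was at the start of the episode above 0.03 m).
It also fails if it takes over 99 s, if anything falls off the work surface, if the arm or the gripper's body presses on something with over 40 N, if the wrist force passes 120 N, or if a joint passes its speed limit or range.

ROBOT

A 6-joint arm with a two-finger parallel gripper is mounted at the origin on the work surface. World frame = base frame: x ahead of the robot, y to its left, z up, the work surface at z = 0. Lengths are in m, angles in rad, forces in N, time in s.
With the tool pointing down it reaches from about 0.375 to 0.75 m from the base axis. Payload 9 kg.
Tool frame: the origin (TCP) lies between the finger pads; the fingertips stand ahead of it and the grasp point (between the pads) lies 5 mm behind it (robot.finger_overhang is the z of the fingertips in the tool frame, in m); z points along the fingers, y is the direction in which the jaws open and shut (so a half turn about z gives the same grasp; the last joint's range is limited). The gripper opens to 85 mm and grips with 20 to 120 N. Pads are 22 mm wide; open, the fingers measure 114 mm over their backs; the gripper's body (76 mm by 85 mm) begins 54 mm behind the grasp point. The pads swing forward as they close: fully open they stand 13 mm farther back than shut.
Start: joints at [0.882, 0.104, 0.097, 1.564, 0, 1.353], TCP at [0.272, 0.535, 0.245] pointing down, gripper open.
Joint ranges: [-2.99, 2.99], [-0.84, 1.86], [-1.1, 1.16], [-1.84, 2.11], [-1.51, 1.56], [-3.14, 3.14]. Speed limits (rad/s): [2.22, 2.22, 2.57, 3.14, 3.14, 3.14].

INTERFACE

Orientations are given as [roll, pitch, yaw] about the fixed x, y, z axes, in that order (R = Rz(yaw) Ry(pitch) Rx(roll)).
In Python, from rig import robot gives the robot as it stands.
- The arm moves only by the tool drive_tool, never from a script. Its argument "steps" is a list that holds one entry, the list of rows, each a list of 5 numbers: the opening, from 0 (shut) to 1 (fully open), then the shift along the tool's x, y, z in units of 25 cm (1.0 is 25 cm), then the turn about the tool's z in units of pi rad (1.0 is pi rad). A call has 1 to 12 rows; each row is the pose to reach, as a shift and turn from the pose measured when the call began, along the tool's axes at that moment, turning the shorter way round; what a row does not reach only later rows make up. A row lasts 1/8 s, in which the tool goes at most 62.5 mm and 10.7 degrees, less where a joint would pass 70% of its speed; a pose out of reach is approached as far as the arm can. A call with a number of a shift or a turn outside -1 to 1 is refused whole. A call with a gripper value outside its range is refused whole. The fingers move at their own pace and stop on an object; the grip force is fixed at half the most. Time passes only in rows, so rows that repeat a pose let the fingers close. It gives the time, the measured TCP pose, the force and the opening at its end, in the units of the state.
- robot.state(): the state, without advancing time (a new reading comes with each control period).
- robot.snapshot(name): name is "scene" or "side" or "wrist"; returns the picture (480x640x3 uint8, red, green, blue); there is no depth.
- robot.get_calibration(name): a dict with "mtx" (3x3 intrinsics, pixels), "origin" and "rotation" of the camera in the world. Camera axes: x right, y up, looking along -z (the intrinsics and any distortion apply to the point x, -y, -z); pixel columns grow to the right and rows downward; lengths in m; the calibration is good to about 2 mm. A picture is of the moment at which its call begins: read the wrist's pose just before it. get_calibration takes no time and is no camera call; for the wrist camera it gives the pose at the moment of the call.
- robot.hand_in(): hands the job in, once; it reports no verdict.
The state is a dict: "time_s": time; "joint_pos": joint angles; "qd": joint speeds; "effort": joint torques, N m; "tool_pos": TCP position; "ee_rot": TCP orientation; "ft_force": force on the tool from outside, world axes, zero at the start; "ft_torque": the same for the moment, N m; "width": opening from 0.0 (shut) to 1.0 (fully open).
Only numpy, scipy, OpenCV 4.12 (cv2) and the standard library are available. Lean on these libraries where they do the work, as an engineer would, in place of code of your own. Each camera call takes 0.05 s, during which the arm holds its last target.

## Working session

There is one attempt and no reset: what is moved stays moved. The work goes in short steps, Python scripts to look and compute and a tool call to move; the robot and the scene stay as the last step left them, time stands still between calls to the robot, and variables do not carry over. Pictures are saved under pics/ and viewed, and the job is handed in when it is done.

Besides the shell and the picture viewer there is one more tool, called after "Request:" as a command line: name --argument value ..., lists and objects as JSON in quotes. drive_tool: Moves the arm, as the interface text tells. Its arguments: {"type":"object","properties":{"steps":{"type":"array","items":{"type":"array","items":{"type":"array","items":{"type":"number","minimum":-1,"maximum":1}}}}},"required":["steps"]}

```bash
ls; mkdir -p pics
python3 - <<'E'
from rig import robot
import cv2
print(robot.state(), robot.finger_overhang)
for n in ("scene","side","wrist"):
    c=robot.get_calibration(n); print(n,c)
    cv2.imwrite(f"pics/{n}0.png",robot.snapshot(n)[:,:,::-1])
E
```

```text
pics
{'time_s': 0.0, 'joint_pos': array([8.82288831e-01, 1.04669446e-01, 9.64496647e-02, 1.56390096e+00,
       6.90215159e-06, 1.35310239e+00]), 'qd': array([ 8.05499783e-05, -1.78222076e-04,  9.73157295e-04, -1.53351803e-03,
        1.82909357e-04, -2.60332327e-03]), 'effort': array([ 3.03321267e-04, -5.56932199e+01,  5.03648400e+01,  1.69822894e-02,
       -1.62739016e-04, -2.38045692e-05]), 'tool_pos': array([0.2719449 , 0.53447332, 0.24452901]), 'ee_rot': array([-3.14030099e+00, -2.92783367e-04,  2.67077890e+00]), 'ft_force': array([-0.4075612 ,  0.4644539 ,  0.10180495]), 'ft_torque': array([-0.00905336, -0.015368  , -0.02833714]), 'width': 1.0026957229518279} 0.014
scene {'mtx': array([[529.99288199,   0.        , 313.83644684],
       [  0.        , 529.99288199, 244.07948816],
       [  0.        ,   0.        ,   1.        ]]), 'origin': array([1.40794521, 0.05897471, 0.72368145]), 'rotation': array([ 0.90754565, -0.00657585,  1.66425898])}
side {'mtx': array([[609.37487028,   0.        , 324.37561335],
       [  0.        , 609.37487028, 249.6202839 ],
       [  0.        ,   0.        ,   1.        ]]), 'origin': array([ 0.12142664, -0.92905586,  1.11849118]), 'rotation': array([ 0.77755737, -0.0103387 , -0.41884858])}
wrist {'mtx': array([[352.39063745,   0.        , 319.11466991],
       [  0.        , 352.39063745, 234.948351  ],
       [  0.        ,   0.        ,   1.        ]]), 'origin': array([0.19662864, 0.572488  , 0.37228569]), 'rotation': array([-0.33104367,  0.00166215,  1.09867916])}
```

View pics/scene0.png

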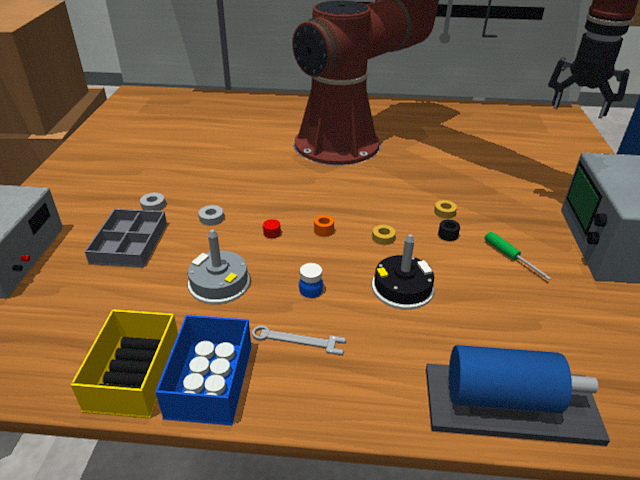

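View pics/side0.png

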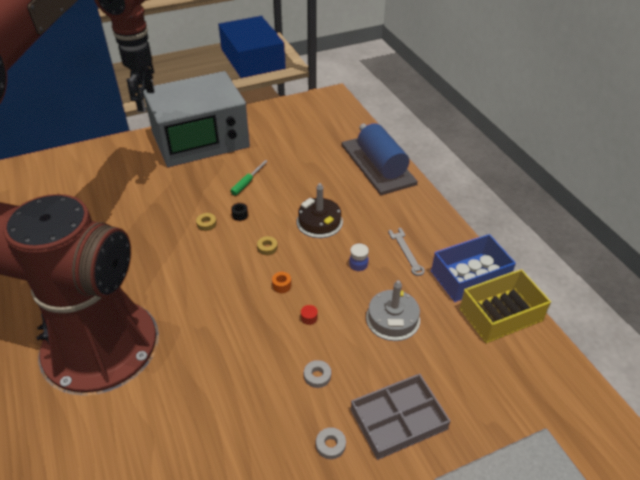

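View pics/wrist0.png

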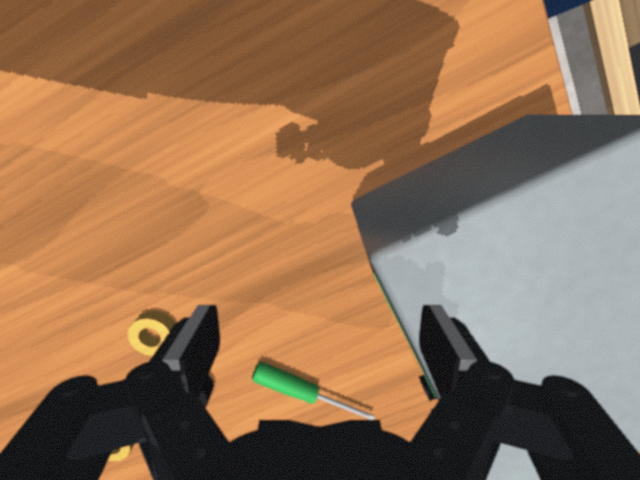

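The scene camera faces the robot, so its image right is the robot's left. Candidates in the scene view:
- **Steel rings:** (153,201) and (211,214). The one farther left for the robot is (211,214).
- **Brass rings:** (384,234) and (445,209). The one farther right for the robot is (384,234).
- **Heads:** grey at (218,275), black at (404,280).

I'll check these with measured positions and enlarged crops.

```bash
cat > h.py <<'E'
import numpy as np, cv2
from scipy.spatial.transform import Rotation as Ro
def ray(c,u,v):
    K=c["mtx"]; d=np.array([(u-K[0,2])/K[0,0], -(v-K[1,2])/K[1,1], -1.])
    return np.array(c["origin"]), Ro.from_euler('xyz',c["rotation"]).as_matrix()@d
def onz(c,u,v,z):
    o,d=ray(c,u,v); return o+d*(z-o[2])/d[2]
def proj(c,p):
    q=Ro.from_euler('xyz',c["rotation"]).as_matrix().T@(np.asarray(p,float)-c["origin"])
    K=c["mtx"]; return np.array([K[0,2]+K[0,0]*q[0]/-q[2], K[1,2]-K[1,1]*q[1]/-q[2]])
E
python3 - <<'E'
from h import *; from rig import robot
S=robot.get_calibration("scene"); D=robot.get_calibration("side")
L={"steelA":((211,213),(317.5,372),.02),"steelB":((152.5,199.5),(331,441.5),.02),"brassA":((384,232),(267,243.5),.02),"brassB":((445.5,207),(206,220),.02),
"orange":((324,221),(282,280),.03),"red":((271.5,225),(309,312.5),.028),"blacksl":((449.5,226),(239.5,209.5),.03),"greytip":((213,232),(398,284),.132),"blacktip":((409,236),(319.5,185),.132),"jar":((311,268),(360,250),.055)}
for k,(a,b,z) in L.items(): print(k,onz(S,*a,z).round(4),onz(D,*b,z).round(4))
s=cv2.imread("pics/scene0.png"); d=cv2.imread("pics/side0.png")
a=cv2.resize(s[180:300,130:470],None,fx=2.35,fy=2.35,interpolation=cv2.INTER_CUBIC)
b=cv2.resize(d[190:470,180:440],None,fx=2.1,fy=2.1,interpolation=cv2.INTER_CUBIC)
cv2.imwrite("pics/cs.png",a);cv2.imwrite("pics/cd.png",b)
E
```

```text
steelA [ 0.4182 -0.2694  0.02  ] [ 0.4108 -0.2712  0.02  ]
steelB [ 0.3767 -0.4232  0.02  ] [ 0.3719 -0.4259  0.02  ]
brassA [0.4515 0.1307 0.02  ] [0.4462 0.1325 0.02  ]
brassB [0.3365 0.2773 0.02  ] [0.3286 0.2795 0.02  ]
orange [ 0.4372 -0.0045  0.03  ] [ 0.4333 -0.0074  0.03  ]
red [ 0.4617 -0.1201  0.028 ] [ 0.4544 -0.1226  0.028 ]
blacksl [0.4276 0.2754 0.03  ] [0.4204 0.2731 0.03  ]
greytip [ 0.6363 -0.1982  0.132 ] [ 0.6291 -0.2041  0.132 ]
blacktip [0.6114 0.1653 0.132 ] [0.6079 0.1691 0.132 ]
jar [ 0.6309 -0.015   0.055 ] [ 0.6369 -0.0129  0.055 ]
```

View pics/cs.png

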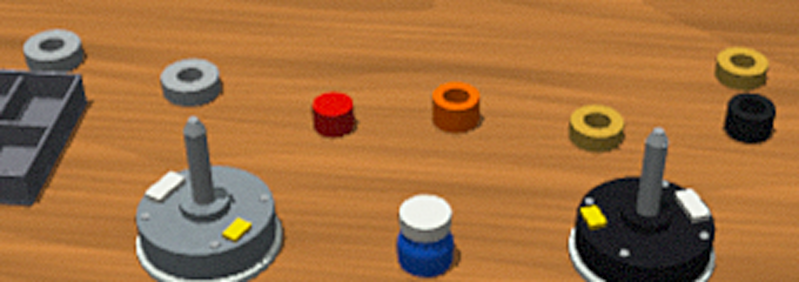

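View pics/cd.png

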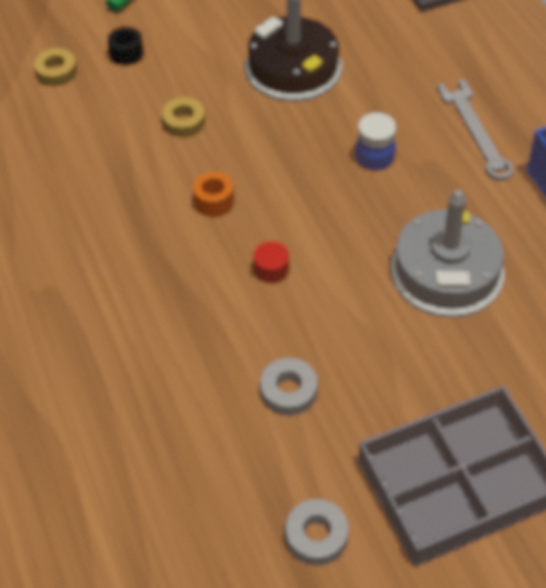

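Both crops confirm the choice. Steel (211,214) is at y≈-0.27, against -0.42 for the other ring. Brass (384,234) is at y≈+0.13, against +0.28. The two cameras disagree by up to 7 mm, so I'll refine positions with the wrist camera on approach.

```bash
cat >> h.py <<'E'
def cmd(st,tgt,yaw=None):
    """tool-axes units for world target"""
    R=Ro.from_euler('xyz',st["ee_rot"]).as_matrix()
    s=R.T@(np.asarray(tgt)-st["tool_pos"])/0.25
    t=0
    if yaw is not None:
        dy=(yaw-st["ee_rot"][2]+np.pi/2)%np.pi-np.pi/2
        t=-dy/np.pi   # tool z down
    return s.round(3),round(t,3)
E
python3 - <<'E'
from h import *; from rig import robot
st=robot.state()
for t in [(0.38,.36,.245)]: print(cmd(st,t,np.pi))
E
```

```text
(array([-0.702, -0.426, -0.001]), np.float64(-0.15))
```

Request:
drive_tool --steps '[[[1,-0.7,-0.43,0,-0.15],[1,-0.7,-0.43,0,-0.15],[1,-0.7,-0.43,0,-0.15],[1,-0.7,-0.43,0,-0.15],[1,-0.7,-0.43,0,-0.15],[1,-0.7,-0.43,0,-0.15],[1,-0.7,-0.43,0,-0.15]]]'

```text
time_s: 1.02
tool_pos: [0.3786, 0.3602, 0.2447]
ee_rot: [-3.141, -0.001, -3.14]
ft_force: [0.8, -0.2, -0.2]
width: 1.005
```

Request:
drive_tool --steps '[[[1,-0.24,-0.96,0,0],[1,-0.24,-0.96,0,0],[1,-0.24,-0.96,0,0],[1,-0.24,-0.96,0,0],[1,-0.24,-0.96,0,0],[1,-0.24,-0.96,0,0]]]'

```text
time_s: 1.78
tool_pos: [0.4389, 0.1209, 0.2448]
ee_rot: [-3.141, -0.001, -3.14]
ft_force: [-0.5, -0.2, 0.4]
width: 0.996
```

Run:
```python
from h import *; from rig import robot
print(robot.state()["tool_pos"],robot.state()["joint_pos"])
C=robot.get_calibration("wrist"); print(C["origin"],C["rotation"])
cv2.imwrite("pics/w1.png",robot.snapshot("wrist")[:,:,::-1])
for n,p in dict(brassA=(.449,.131,.02),orange=(.435,-.006,.03),red=(.458,-.121,.028)).items(): print(n,proj(C,p))
```

```text
[0.43891935 0.1209245  0.24484311] [-1.95488326e-02 -3.39705825e-01 -3.15688467e-01  1.59587525e+00
 -4.10600844e-04 -2.15663664e-02]
[0.3544855  0.12061024 0.37258596] [-3.30030239e-01  7.70605121e-04  1.57149890e+00]
brassA [329.36667816 210.91278328]
orange [191.94060021 199.76613757]
red [ 82.5746839  221.26706267]
```

View pics/w1.png

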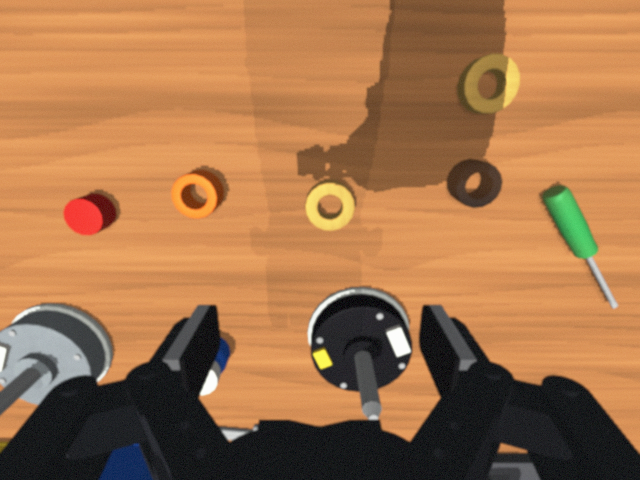

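Wrist view: red cap top at (83,215), orange sleeve (194,194), wanted brass ring (330,205). Beyond them are the other brass ring (490,83), black sleeve (475,183) and grey head at lower left.

```bash
cat >> h.py <<'E'
def hole(im,u,v,r=16):
    pass
E
python3 - <<'E'
from h import *; from rig import robot
C=robot.get_calibration("wrist")
for n,(u,v,z) in dict(brassA=(330,204.5,.02),orange=(194,194,.03),red=(83.5,215,.028)).items(): print(n,onz(C,u,v,z).round(4))
im=cv2.imread("pics/w1.png"); cv2.imwrite("pics/w1c.png",cv2.resize(im[140:250,50:370],None,fx=2.5,fy=2.5,interpolation=cv2.INTER_CUBIC))
E
```

```text
brassA [0.4421 0.1321 0.02  ]
orange [ 0.4292 -0.0028  0.03  ]
red [ 0.4515 -0.1181  0.028 ]
```

View pics/w1c.png

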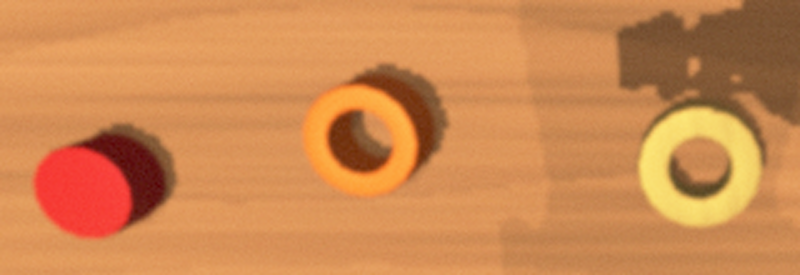

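Request:
drive_tool --steps '[[[1,0,-0.9,0,0],[1,0,-0.9,0,0],[1,0,-0.9,0,0],[1,0,-0.9,0,0],[1,0,-0.9,0,0],[1,0,-0.9,0,0]]]'

```text
time_s: 2.58
tool_pos: [0.4398, -0.1021, 0.245]
ee_rot: [3.142, -0.001, -3.136]
ft_force: [-0.6, 1.1, 0.8]
width: 1.0
```

Request:
drive_tool --steps '[[[1,0.1,-0.67,0,0],[1,0.1,-0.67,0,0],[1,0.1,-0.67,0,0],[1,0.1,-0.67,0,0],[1,0.1,-0.67,0,0],[1,0.1,-0.67,0,0]]]'

```text
time_s: 3.32
tool_pos: [0.4163, -0.2681, 0.2452]
ee_rot: [3.142, -0.001, -3.134]
ft_force: [-0.8, -0.2, -1.0]
width: 0.998
```

Run:
```python
from h import *; from rig import robot
print(robot.state()["tool_pos"],robot.state()["joint_pos"])
C=robot.get_calibration("wrist"); print(C["origin"],C["rotation"])
cv2.imwrite("pics/w2.png",robot.snapshot("wrist")[:,:,::-1])
for n,p in dict(steelA=(.411,-.27,.02),red=(.4515,-.118,.028),tip=(.63,-.2,.132)).items(): print(n,proj(C,p))
```

```text
[ 0.41632504 -0.26810598  0.24518748] [-8.36538992e-01 -2.15469258e-01 -2.11685960e-01  1.57522191e+00
 -6.59150825e-04 -8.44244667e-01]
[ 0.33186545 -0.26896234  0.3729259 ] [-3.30138136e-01  3.19463002e-04  1.57718314e+00]
steelA [317.71272367 196.17640401]
red [464.08941682 237.15079958]
tip [391.97743067 456.73753215]
```

View pics/w2.png

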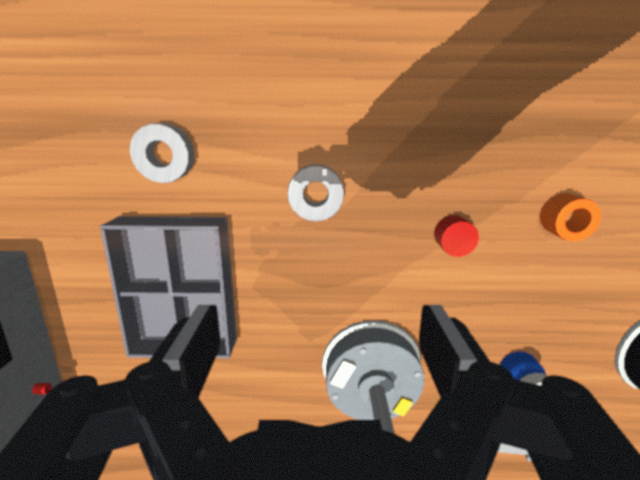

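Wanted steel collar at (316,193), the other ring at (162,153), red cap (459,238), grey head flange about (380,383).

Run:
```python
from h import *; from rig import robot
C=robot.get_calibration("wrist")
im=cv2.imread("pics/w2.png")
cv2.imwrite("pics/w2c.png",np.hstack([cv2.resize(im[160:230,280:350],None,fx=5.7,fy=5.7,interpolation=cv2.INTER_CUBIC),cv2.resize(im[330:430,320:430],(400,399),interpolation=cv2.INTER_CUBIC)]))
for n,(u,v,z) in dict(steel=(316,192.5,.02),orange=(577,219,.03),red=(459,238,.028),fl=(380,383,.05)).items(): print(n,onz(C,u,v,z).round(4))
```

```text
steel [ 0.4071 -0.272   0.02  ]
orange [ 0.4306 -0.0075  0.03  ]
red [ 0.4524 -0.1234  0.028 ]
fl [ 0.6191 -0.1986  0.05  ]
```

View pics/w2c.png

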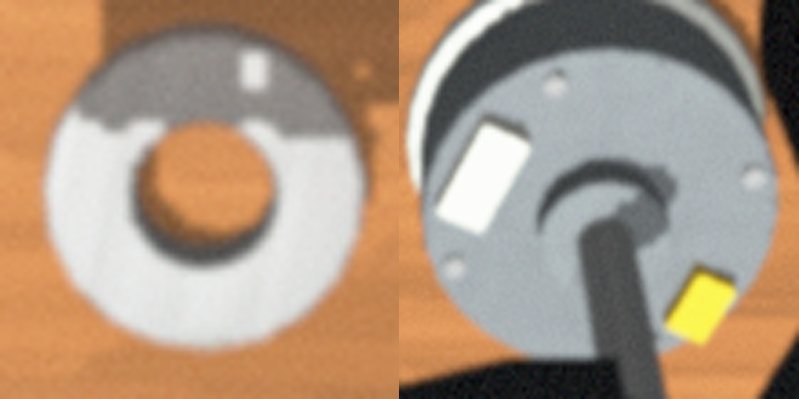

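Run:
```python
from h import *; from rig import robot
C=robot.get_calibration("wrist"); st=robot.state(); p=st["tool_pos"]; R=Ro.from_euler('xyz',st["ee_rot"]).as_matrix()
for n,(u,v,z) in dict(steel=(316,193,.02),disc=(375.7,381.4,.04),fl=(376.6,385,.05)).items(): print(n,onz(C,u,v,z).round(4))
for q in [(.011,.0425,.001),(.011,-.0425,.001),(.011,.0425,.014),(.011,-.0425,.014),(-.011,.0425,.001),(0,0,0)]: print(q,proj(C,p+R@np.array(q)).round(1))
im=cv2.imread("pics/w2.png"); cv2.imwrite("pics/w2f.png",cv2.resize(im[280:480,150:490],None,fx=2.3,fy=2.3))
S=robot.get_calibration("scene"); D=robot.get_calibration("side")
im=cv2.imread("pics/scene0.png"); cv2.imwrite("pics/g1.png",cv2.resize(im[220:310,180:260],None,fx=6,fy=6,interpolation=cv2.INTER_CUBIC))
im=cv2.imread("pics/side0.png"); cv2.imwrite("pics/g2.png",cv2.resize(im[270:350,350:430],None,fx=7,fy=7,interpolation=cv2.INTER_CUBIC))
```

```text
steel [ 0.4077 -0.272   0.02  ]
disc [ 0.6257 -0.2016  0.04  ]
fl [ 0.6219 -0.2023  0.05  ]
(0.011, 0.0425, 0.001) [422.9 302. ]
(0.011, -0.0425, 0.001) [217.1 302.2]
(0.011, 0.0425, 0.014) [414.8 287.3]
(0.011, -0.0425, 0.014) [225.1 287.5]
(-0.011, 0.0425, 0.001) [418.1 346.9]
(0, 0, 0) [320.  326.4]
```

View pics/w2f.png

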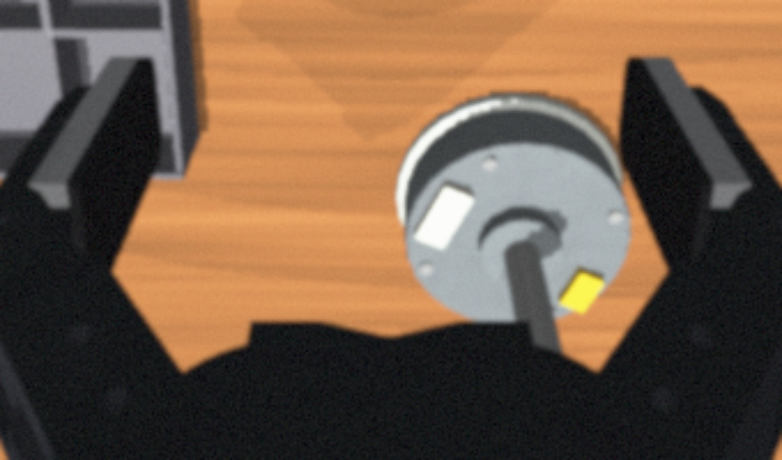

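View pics/g1.png

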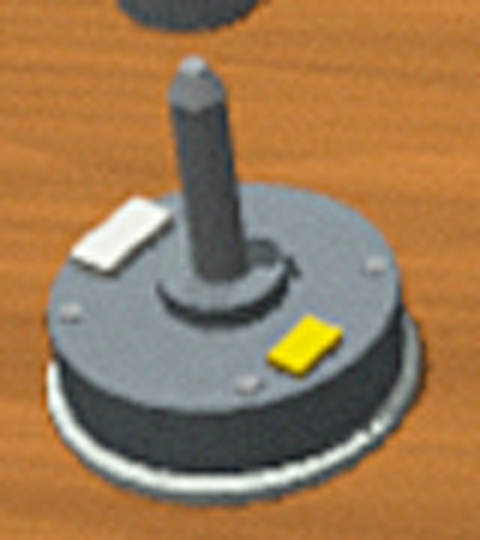

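View pics/g2.png

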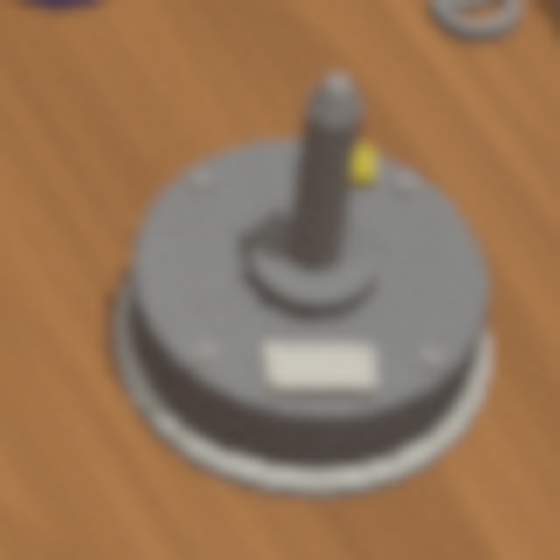

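Run:
```python
from h import *; from rig import robot
S=robot.get_calibration("scene"); D=robot.get_calibration("side")
print("disc",onz(S,217.5,269.7,.04).round(4),onz(D,394.4,309.9,.04).round(4))
print("tip",onz(S,212.2,231.3,.132).round(4),onz(D,398.3,282.2,.132).round(4))
for n,(u,v,U,V,z) in {"steel":(211,213,317.5,372,.02)}.items():
  print(n,onz(S,u,v,z).round(4),onz(D,U,V,z).round(4))
s=cv2.imread("pics/scene0.png"); d=cv2.imread("pics/side0.png")
a=cv2.resize(s[190:240,185:235],(400,400),interpolation=cv2.INTER_CUBIC); b=cv2.resize(d[350:400,293:343],(400,400),interpolation=cv2.INTER_CUBIC)
cv2.imwrite("pics/st.png",np.hstack([a,b]))
```

```text
disc [ 0.6372 -0.1993  0.04  ] [ 0.6311 -0.2018  0.04  ]
tip [ 0.6343 -0.2002  0.132 ] [ 0.6322 -0.1998  0.132 ]
steel [ 0.4182 -0.2694  0.02  ] [ 0.4108 -0.2712  0.02  ]
```

View pics/st.png

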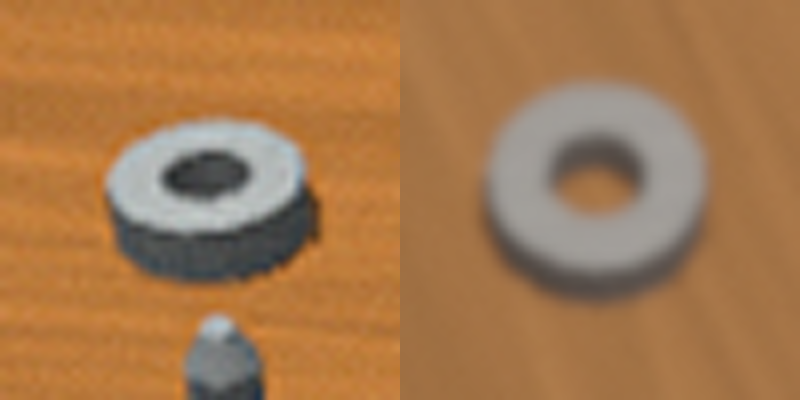

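Request:
drive_tool --steps '[[[1,0.02,-0.01,0.58,0],[1,0.02,-0.01,0.58,0],[1,0.02,-0.01,0.58,0],[1,0.02,-0.01,0.58,0],[1,0.02,-0.01,0.58,0]]]'

```text
time_s: 4.0
tool_pos: [0.4124, -0.2719, 0.103]
ee_rot: [-3.139, 0.002, -3.134]
ft_force: [0.2, 0.2, -0.0]
width: 1.004
```

Run:
```python
from h import *; from rig import robot
st=robot.state(); p=st["tool_pos"]; R=Ro.from_euler('xyz',st["ee_rot"]).as_matrix()
C=robot.get_calibration("wrist")
im=robot.snapshot("wrist")[:,:,::-1].copy(); cv2.imwrite("pics/w3.png",im)
q=proj(C,(p[0],p[1],.02)); print(q, p)
```

```text
[320.09013849 252.64181972] [ 0.41237206 -0.27194242  0.10300941]
```

View pics/w3.png

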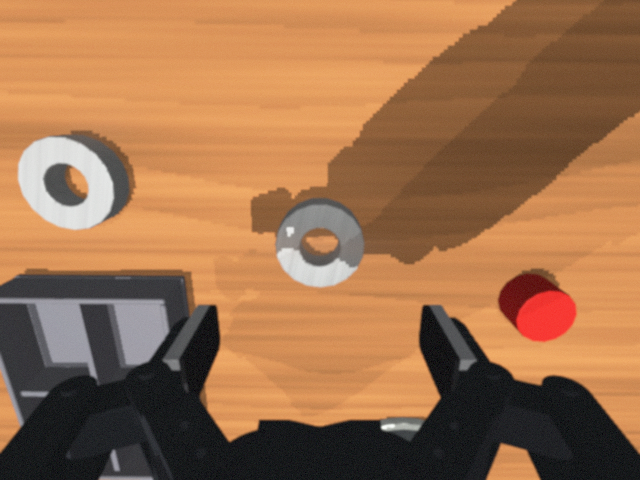

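Collar at (320,244), about 8 px above where the calibration puts the point under the TCP. I'll go lower and compare it with the pads directly.

Request:
drive_tool --steps '[[[1,0.01,0,0.25,0],[1,0.01,0,0.25,0],[1,0.01,0,0.25,0],[1,0.01,0,0.25,0]]]'

```text
time_s: 4.55
tool_pos: [0.4112, -0.2736, 0.0432]
ee_rot: [-3.136, 0.004, -3.134]
ft_force: [0.4, 0.1, 0.1]
width: 0.998
```

Run:
```python
from h import *; from rig import robot
st=robot.state(); p=st["tool_pos"]; R=Ro.from_euler('xyz',st["ee_rot"]).as_matrix()
C=robot.get_calibration("wrist")
im=robot.snapshot("wrist")[:,:,::-1].copy(); cv2.imwrite("pics/w4.png",im)
print(proj(C,(p[0],p[1],.02)), p)
```

```text
[320.16365003 298.82649738] [ 0.41122328 -0.27361122  0.04318862]
```

View pics/w4.png

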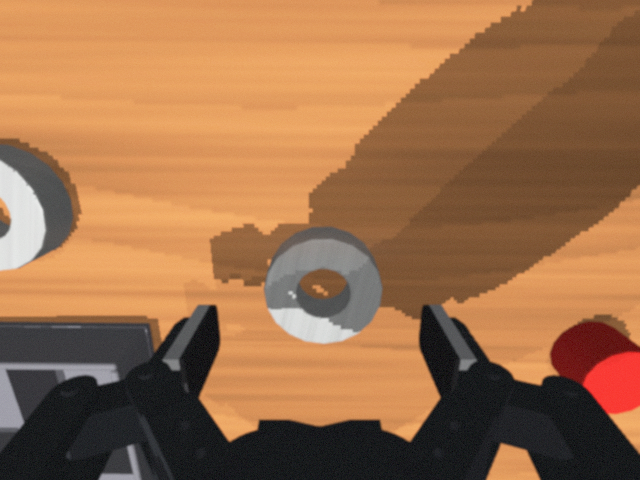

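The estimate settles at about (0.4085, -0.2724), in line with the wrist measurement from height.

Request:
drive_tool --steps '[[[1,0.011,0.005,0.06,0],[1,0.011,0.005,0.113,0],[1,0.011,0.005,0.113,0],[1,0.011,0.005,0.113,0],[0,0.011,0.005,0.113,0],[0,0.011,0.005,0.113,0],[0,0.011,0.005,0.113,0],[0,0.011,0.005,0.113,0],[0,0.011,0.005,0.113,0]]]'

```text
time_s: 5.72
tool_pos: [0.4087, -0.2725, 0.0156]
ee_rot: [-3.136, 0.004, -3.134]
ft_force: [-2.1, 4.3, 8.7]
width: 0.655
```

Run:
```python
from h import *; from rig import robot
st=robot.state(); print(st["tool_pos"],st["width"]*85)
cv2.imwrite("pics/w5.png",robot.snapshot("wrist")[:,:,::-1])
```

```text
[ 0.4087227  -0.27247722  0.01563004] 55.70510534752388
```

View pics/w5.png

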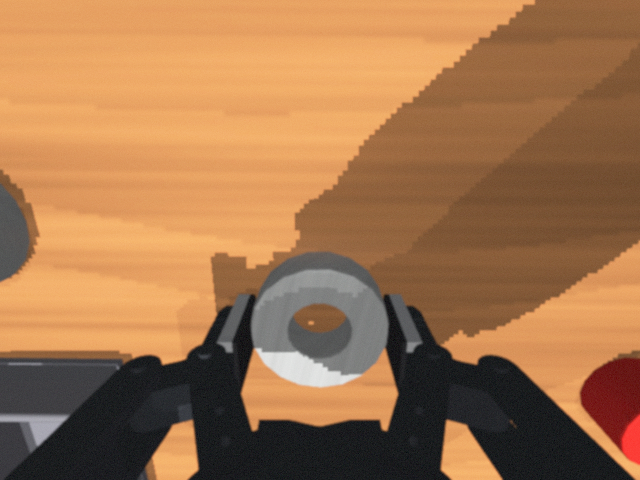

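Gripped (opening 55.7 mm); the collar sits between the pads at (320,328). Lifting.

Request:
drive_tool --steps '[[[0,0,0,-0.2,0],[0,0,0,-0.44,0],[0,0,0,-0.68,0],[0,0,0,-0.74,0],[0,0,0,-0.74,0],[0,0,0,-0.74,0]]]'

```text
time_s: 6.52
tool_pos: [0.4072, -0.2707, 0.1982]
ee_rot: [-3.138, 0.002, -3.134]
ft_force: [-0.3, 0.2, -3.3]
width: 0.659
```

Run:
```python
from h import *; from rig import robot
st=robot.state(); print(st["tool_pos"],st["width"]*85, st["ft_force"])
C=robot.get_calibration("wrist")
R=Ro.from_euler('xyz',st["ee_rot"]).as_matrix()
z=st["tool_pos"][2]+.0044
for v in (326,328,330,332): print(v, (R.T@(onz(C,320,v,z)-st["tool_pos"])).round(4))
print(cmd(st,(.6285,-.2005,.205),np.pi))
```

```text
[ 0.40721146 -0.27068568  0.1982413 ] 56.01534361170179 [-0.31807635  0.21568469 -3.25177405]
326 [ 0.0031  0.     -0.0044]
328 [ 0.0022  0.     -0.0044]
330 [ 0.0012  0.     -0.0044]
332 [ 0.0002  0.     -0.0044]
(array([-0.887,  0.274, -0.026]), np.float64(0.002))
```

Request:
drive_tool --steps '[[[0,-0.2,0.06,-0.03,0],[0,-0.42,0.13,-0.03,0],[0,-0.64,0.2,-0.03,0],[0,-0.82,0.25,-0.03,0],[0,-0.89,0.275,-0.03,0],[0,-0.89,0.275,-0.03,0],[0,-0.89,0.275,-0.03,0],[0,-0.89,0.275,-0.03,0]]]'

```text
time_s: 7.52
tool_pos: [0.6283, -0.2005, 0.2057]
ee_rot: [-3.139, 0.002, -3.135]
ft_force: [0.2, -0.9, -1.8]
width: 0.656
```

Run:
```python
from h import *; from rig import robot
st=robot.state(); print(st["tool_pos"],st["joint_pos"])
s=robot.snapshot("scene")[:,:,::-1];d=robot.snapshot("side")[:,:,::-1]
cv2.imwrite("pics/s6.png",s);cv2.imwrite("pics/d6.png",d)
a=cv2.resize(s[170:310,160:280],(480,560),interpolation=cv2.INTER_CUBIC); b=cv2.resize(d[210:350,335:415],(320,560),interpolation=cv2.INTER_CUBIC)
cv2.imwrite("pics/c6.png",np.hstack([a,b]))
```

```text
[ 0.6283219  -0.20052671  0.2057249 ] [-0.50586755  0.28069015  0.22269505  1.50998082 -0.00189378 -0.51284109]
```

View pics/c6.png

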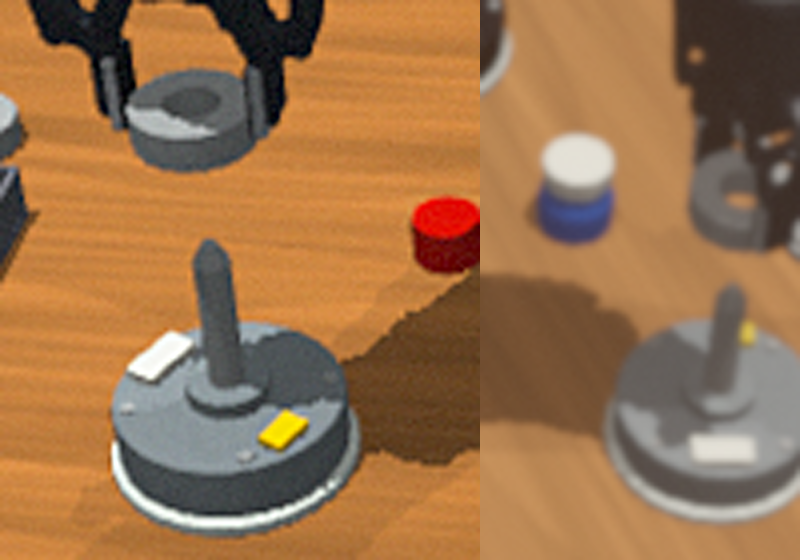

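Run:
```python
from h import *; from rig import robot
S=robot.get_calibration("scene"); D=robot.get_calibration("side")
a=onz(S,207.5,195.75,.2101);b=onz(S,212.3,231.3,.132);print(a,b,b-a)
a=onz(D,400.5,259.5,.2101);b=onz(D,398.2,282.4,.132);print(a,b,b-a)
```

```text
[ 0.63346133 -0.20008769  0.2101    ] [ 0.63428914 -0.20005111  0.132     ] [ 8.27814471e-04  3.65851146e-05 -7.81000000e-02]
[ 0.62620701 -0.20440918  0.2101    ] [ 0.63172881 -0.2001869   0.132     ] [ 0.00552179  0.00422228 -0.0781    ]
```

Request:
drive_tool --steps '[[[0,-0.008,0.004,0.1,0],[0,-0.008,0.004,0.2,0],[0,-0.008,0.004,0.2,0],[0,-0.008,0.004,0.2,0]]]'

```text
time_s: 8.12
tool_pos: [0.6309, -0.2001, 0.1575]
ee_rot: [-3.138, 0.003, -3.135]
ft_force: [0.1, -0.7, -2.7]
width: 0.655
```

```bash
cat > look.py <<'E'
from h import *; from rig import robot
import sys
n=sys.argv[1]
st=robot.state(); print(st["tool_pos"],st["width"]*85)
s=robot.snapshot("scene")[:,:,::-1];d=robot.snapshot("side")[:,:,::-1]
cv2.imwrite(f"pics/s{n}.png",s);cv2.imwrite(f"pics/d{n}.png",d)
a=cv2.resize(s[190:270,180:250],(490,560),interpolation=cv2.INTER_CUBIC); b=cv2.resize(d[245:325,377:420],(301,560),interpolation=cv2.INTER_CUBIC)
cv2.imwrite(f"pics/c{n}.png",np.hstack([a,b]))
E
python3 look.py 7
```

```text
[ 0.63089319 -0.20008103  0.15745888] 55.708886836140046
```

View pics/c7.png

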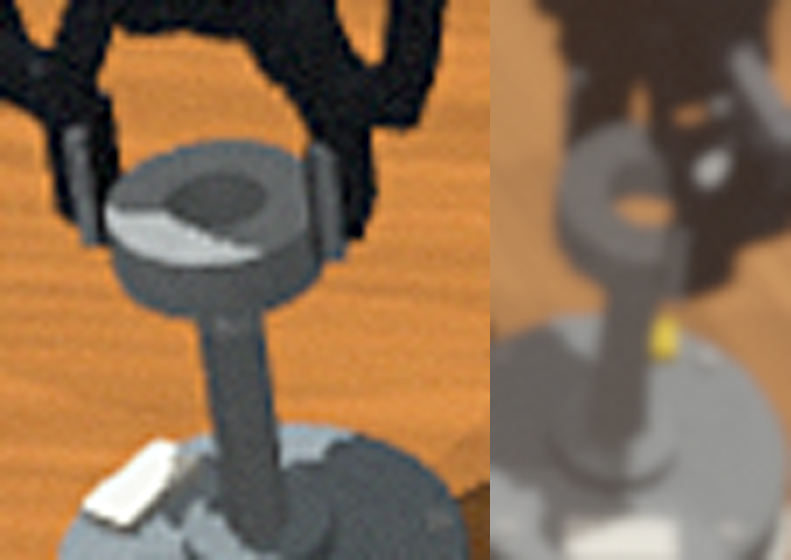

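Run:
```python
from h import *; from rig import robot
S=robot.get_calibration("scene"); D=robot.get_calibration("side")
a=onz(S,211.7,219.,.1619);b=onz(S,212.3,231.3,.132);print(a,b,b-a)
a=onz(D,398.1,273.1,.1619);b=onz(D,398.2,282.4,.132);print(a,b,b-a)
print(proj(S,onz(S,212.3,231.3,.132)+[0,0,.03]),proj(D,onz(D,398.2,282.4,.132)+[0,0,.03]))
```

```text
[ 0.63654536 -0.19721821  0.1619    ] [ 0.63428914 -0.20005111  0.132     ] [-0.00225622 -0.0028329  -0.0299    ]
[ 0.62884093 -0.19901528  0.1619    ] [ 0.63172881 -0.2001869   0.132     ] [ 0.00288788 -0.00117163 -0.0299    ]
[210.47643891 218.15517242] [399.56403277 273.04226236]
```

Request:
drive_tool --steps '[[[0,0,-0.008,0.0,0],[0,0,-0.008,0.03,0],[0,0,-0.008,0.06,0],[0,0,-0.008,0.09,0],[0,0,-0.008,0.12,0],[0,0,-0.008,0.12,0]]]'

```text
time_s: 8.98
tool_pos: [0.631, -0.202, 0.1268]
ee_rot: [-3.138, 0.003, -3.135]
ft_force: [-0.7, 0.3, -3.5]
width: 0.656
```

```bash
python3 look.py 8; python3 -c "
from rig import robot
s=robot.state();print(s['ft_force'],s['ft_torque'])"
```

```text
[ 0.63096092 -0.2019993   0.12681051] 55.76665632317333
[ 0.33987507 -0.34033165 -2.19239047] [-3.73851185e-03  7.51681541e-03 -2.33218308e-05]
```

View pics/c8.png

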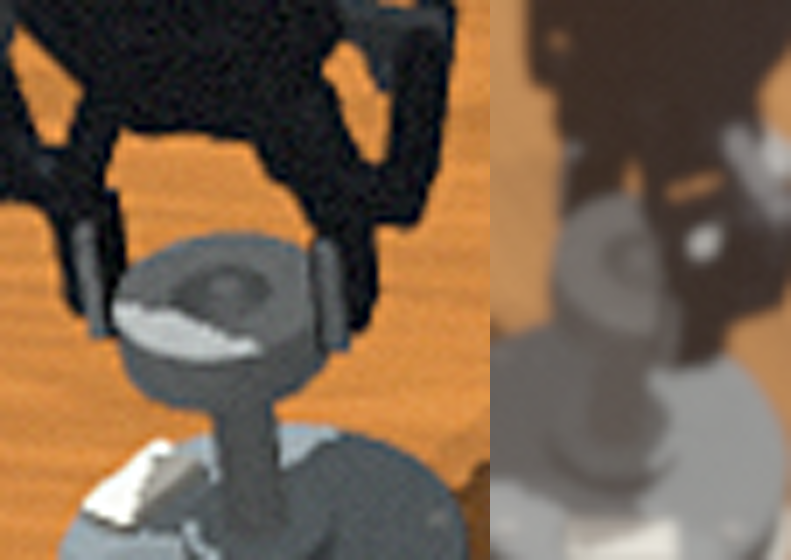

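Run:
```python
from h import *
s=cv2.imread("pics/s8.png");d=cv2.imread("pics/d8.png")
f=lambda m:cv2.convertScaleAbs(m,alpha=2.2,beta=-40)
a=cv2.resize(f(s[218:253,192:230]),(494,455),interpolation=cv2.INTER_CUBIC); b=cv2.resize(f(d[268:303,384:406]),(286,455),interpolation=cv2.INTER_CUBIC)
cv2.imwrite("pics/c8b.png",np.hstack([a,b]))
```

```text
(no output)
```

View pics/c8b.png

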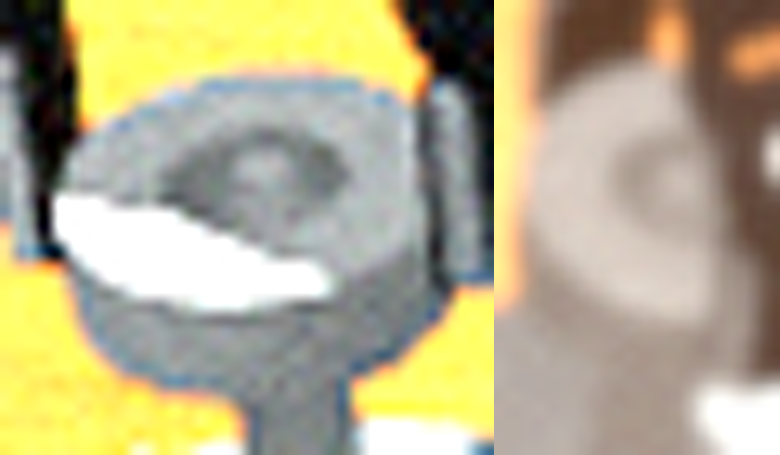

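The tip shows inside the hole at (263,165) in the crop. The hole centre is about (256,182), so I'll shift roughly 2.5 mm back and 1 mm left and then lower.

Request:
drive_tool --steps '[[[0,0.01,0.003,0,0],[0,0.01,0.003,0,0],[0,0.01,0.003,0.03,0],[0,0.01,0.003,0.03,0]]]'

```text
time_s: 9.57
tool_pos: [0.6285, -0.2013, 0.1193]
ee_rot: [-3.138, 0.003, -3.135]
ft_force: [0.1, -0.5, -2.7]
width: 0.654
```

```bash
python3 look.py 9
python3 - <<'E'
from h import *
from rig import robot
s=robot.state();print(s['ft_force'],s['ft_torque'])
s=cv2.imread("pics/s9.png");d=cv2.imread("pics/d9.png")
f=lambda m:cv2.convertScaleAbs(m,alpha=2.2,beta=-40)
a=cv2.resize(f(s[218:253,192:230]),(494,455),interpolation=cv2.INTER_CUBIC); b=cv2.resize(f(d[268:303,384:406]),(286,455),interpolation=cv2.INTER_CUBIC)
cv2.imwrite("pics/c9b.png",np.hstack([a,b]))
E
```

```text
[ 0.62848511 -0.2013466   0.11932741] 55.58299641059065
[-0.58233579  0.52962083 -2.32556892] [-0.04170573  0.02252513 -0.0288296 ]
```

View pics/c9b.png

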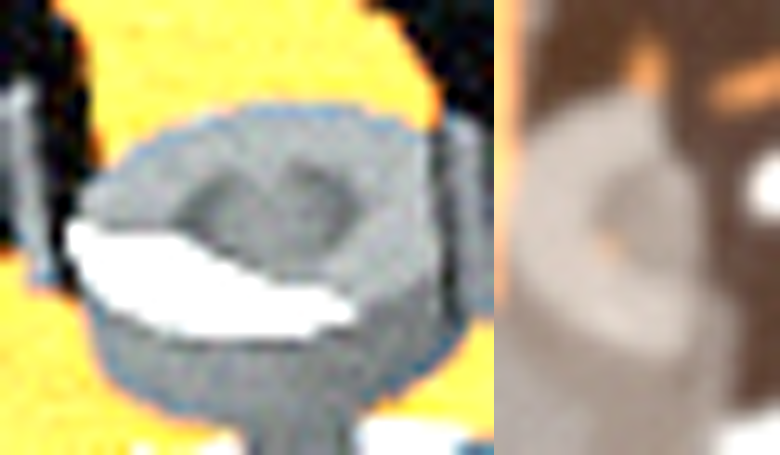

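With parallax taken out, the spigot axis now falls on the hole centre. Lowering to 8 mm short of body contact, then releasing.

Request:
drive_tool --steps '[[[0,0,0,0.05,0],[0,0,0,0.1,0],[0,0,0,0.15,0],[0,0,0,0.16,0],[0,0,0,0.16,0]]]'

```text
time_s: 10.3
tool_pos: [0.6289, -0.2016, 0.0799]
ee_rot: [-3.138, 0.003, -3.135]
ft_force: [-1.1, -0.5, -3.2]
width: 0.655
```

Request:
drive_tool --steps '[[[0.85,0,0,0,0],[0.85,0,0,0,0],[0.85,0,0,0,0],[0.85,0,0,0,0]]]'

```text
time_s: 10.8
tool_pos: [0.629, -0.2017, 0.0801]
ee_rot: [-3.137, 0.004, -3.135]
ft_force: [0.3, -0.2, -0.1]
width: 0.852
```

```bash
python3 look.py 10
```

```text
[ 0.6289933  -0.20169583  0.08013172] 72.39929661244916
```

View pics/c10.png

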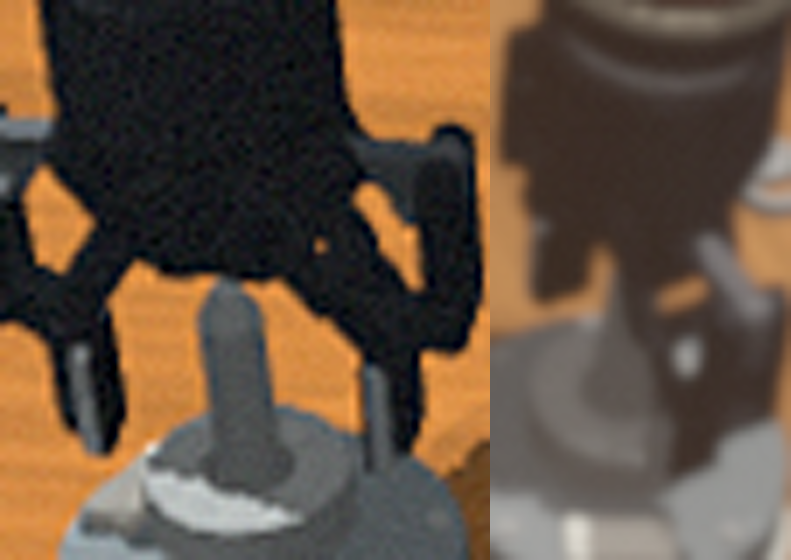

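The collar dropped flat onto the flange. Raising and going for the orange sleeve.

Request:
drive_tool --steps '[[[0.85,0,0,-0.24,0],[0.85,0,0,-0.46,0],[0.85,0,0,-0.48,0],[1,0.2,0.2,-0.48,0],[1,0.4,0.4,-0.48,0],[1,0.6,0.6,-0.48,0],[1,0.79,0.79,-0.48,0],[1,0.79,0.79,-0.48,0],[1,0.79,0.79,-0.48,0],[1,0.79,0.79,-0.48,0]]]'

```text
time_s: 12.15
tool_pos: [0.4301, -0.0054, 0.1982]
ee_rot: [-3.137, 0.004, -3.135]
ft_force: [0.2, -0.1, 0.1]
width: 0.999
```

Run:
```python
from h import *; from rig import robot
st=robot.state(); p=st["tool_pos"]
C=robot.get_calibration("wrist")
im=robot.snapshot("wrist")[:,:,::-1].copy(); cv2.imwrite("pics/w11.png",im)
print(proj(C,(p[0],p[1],.03)), p)
```

```text
[320.42262601 215.69534864] [ 0.43005045 -0.00541158  0.19816949]
```

View pics/w11.png

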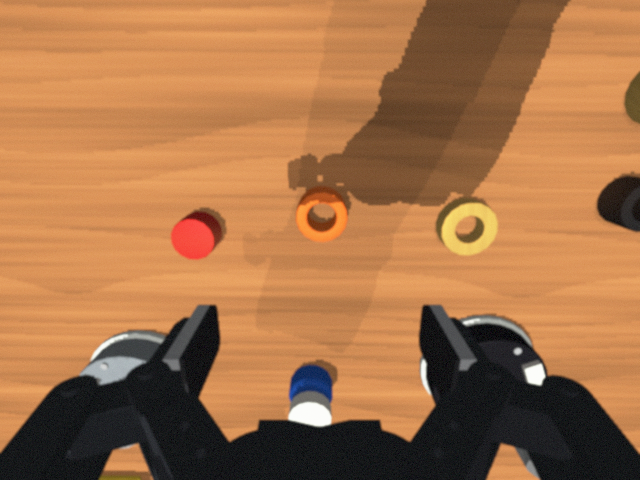

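Request:
drive_tool --steps '[[[1,-0.003,0.005,0.22,0],[1,-0.003,0.005,0.44,0],[1,-0.003,0.005,0.6,0],[1,-0.003,0.005,0.71,0],[1,-0.003,0.005,0.71,0],[1,-0.003,0.005,0.71,0],[0,-0.003,0.005,0.71,0],[0,-0.003,0.005,0.71,0],[0,-0.003,0.005,0.71,0],[0,-0.003,0.005,0.71,0],[0,-0.003,0.005,0.71,0],[0,-0.003,0.005,0.71,0]]]'

```text
time_s: 13.7
tool_pos: [0.4322, -0.0053, 0.0221]
ee_rot: [-3.137, 0.005, -3.135]
ft_force: [-3.2, -0.3, 8.5]
width: 0.52
```

Run:
```python
from h import *; from rig import robot
st=robot.state(); p=st["tool_pos"]
C=robot.get_calibration("wrist")
im=robot.snapshot("wrist")[:,:,::-1].copy(); cv2.imwrite("pics/w12.png",im)
print(proj(C,(p[0],p[1],.03)), p, st["width"]*85)
```

```text
[319.90586284 337.85765742] [ 0.43224308 -0.00532406  0.02206367] 44.16051040692848
```

View pics/w12.png

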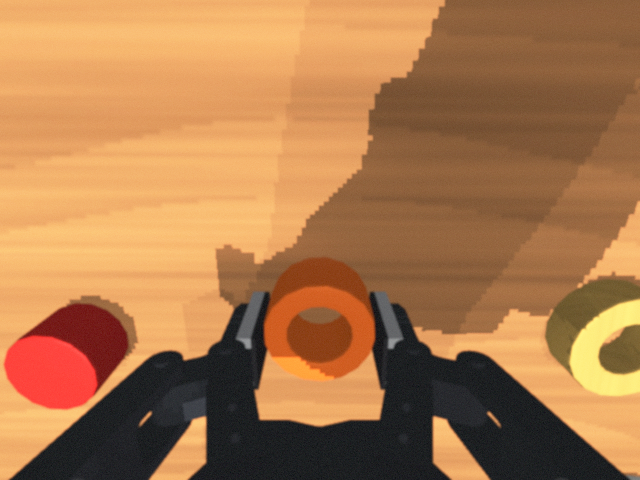

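Sleeve gripped, its top centred at (320,332), about 2 mm behind the TCP in x. Lifting and carrying.

Request:
drive_tool --steps '[[[0,0,0,-0.2,0],[0,0,0,-0.44,0],[0,0,0,-0.68,0],[0,-0.2,-0.2,-0.74,0],[0,-0.4,-0.4,-0.74,0],[0,-0.6,-0.6,-0.74,0],[0,-0.76,-0.76,-0.74,0],[0,-0.79,-0.785,-0.74,0],[0,-0.79,-0.785,-0.74,0],[0,-0.79,-0.785,-0.74,0]]]'

```text
time_s: 15.0
tool_pos: [0.6297, -0.1988, 0.2091]
ee_rot: [-3.137, 0.005, -3.135]
ft_force: [-1.0, 0.4, -0.7]
width: 0.52
```

Run:
```python
from h import *; from rig import robot
st=robot.state(); print(st["tool_pos"]); print(cmd(st,(.630,-.2015,.163),np.pi))
```

```text
[ 0.62970726 -0.19884677  0.20906808]
(array([-0.   , -0.01 ,  0.184]), np.float64(0.002))
```

Request:
drive_tool --steps '[[[0,0,-0.01,0.1,0],[0,0,-0.01,0.19,0],[0,0,-0.01,0.19,0],[0,0,-0.01,0.19,0]]]'

```text
time_s: 15.5
tool_pos: [0.6301, -0.2012, 0.1632]
ee_rot: [-3.136, 0.006, -3.134]
ft_force: [0.3, -0.1, 1.1]
width: 0.517
```

```bash
python3 look.py 13;python3 - <<'E'
from h import *; from rig import robot
S=robot.get_calibration("scene"); D=robot.get_calibration("side")
print(proj(S,onz(S,212.5,231.2,.132)+[0,0,.04]),proj(D,onz(D,398.2,282.4,.132)+[0,0,.04]))
s=cv2.imread("pics/s13.png");d=cv2.imread("pics/d13.png")
a=cv2.resize(s[195:240,192:230],(456,540),interpolation=cv2.INTER_CUBIC); b=cv2.resize(d[250:295,382:409],(324,540),interpolation=cv2.INTER_CUBIC)
cv2.imwrite("pics/c13b.png",np.hstack([a,b]))
E
```

```text
[ 0.63008136 -0.20117563  0.16315192] 43.97663891991137
[210.05880908 213.56375761] [400.02876899 269.85401083]
```

View pics/c13b.png

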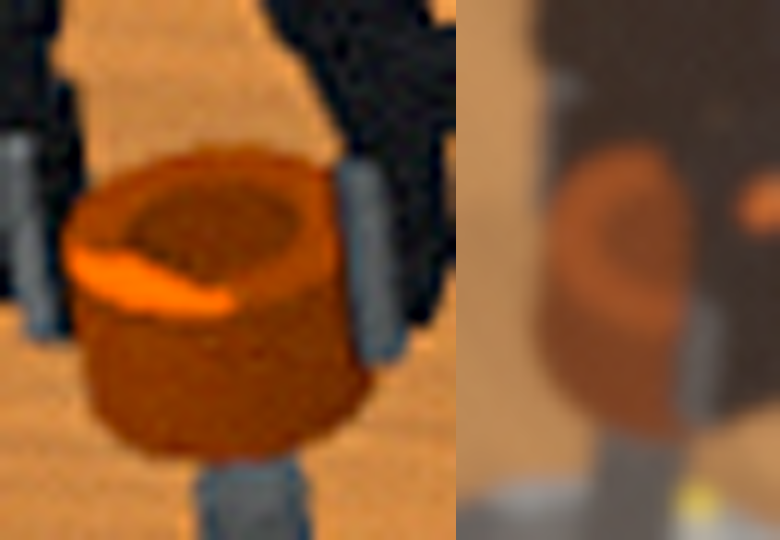

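The hole centre (209.9,214.3) matches the expected axis point (210.1,214.0), so it's aligned. Lowering.

Request:
drive_tool --steps '[[[0,0,0,0.06,0],[0,0,0,0.12,0],[0,0,0,0.18,0],[0,0,0,0.24,0],[0,0,0,0.27,0],[0,0,0,0.275,0],[0,0,0,0.275,0]]]'

```text
time_s: 16.48
tool_pos: [0.6312, -0.2021, 0.0951]
ee_rot: [-3.136, 0.007, -3.135]
ft_force: [0.8, -1.1, -0.3]
width: 0.519
```

Request:
drive_tool --steps '[[[0,0,0,0.006,0],[0,0,0,0.006,0],[0.75,0,0,0.006,0],[0.75,0,0,0.006,0],[0.75,0,0,0.006,0],[0.75,0,0,0.006,0]]]'

```text
time_s: 17.23
tool_pos: [0.6312, -0.2021, 0.0936]
ee_rot: [-3.136, 0.007, -3.135]
ft_force: [-0.5, -0.7, 0.8]
width: 0.75
```

Request:
drive_tool --steps '[[[0.8,0,0,-0.2,0],[0.8,0,0,-0.4,0],[0.8,0,0,-0.42,0],[0.9,0.1,0.15,-0.42,0],[0.9,0.25,0.35,-0.42,0],[1,0.4,0.6,-0.42,0],[1,0.55,0.8,-0.42,0],[1,0.6,1.0,-0.42,0],[1,0.6,1.0,-0.42,0],[1,0.6,1.0,-0.42,0]]]'

```text
time_s: 18.48
tool_pos: [0.4786, 0.0474, 0.1956]
ee_rot: [-3.135, 0.007, -3.134]
ft_force: [1.1, -1.2, -0.4]
width: 0.996
```

```bash
python3 look.py 14
```

```text
[0.47864431 0.04742556 0.19555421] 84.6764054886702
```

View pics/c14.png

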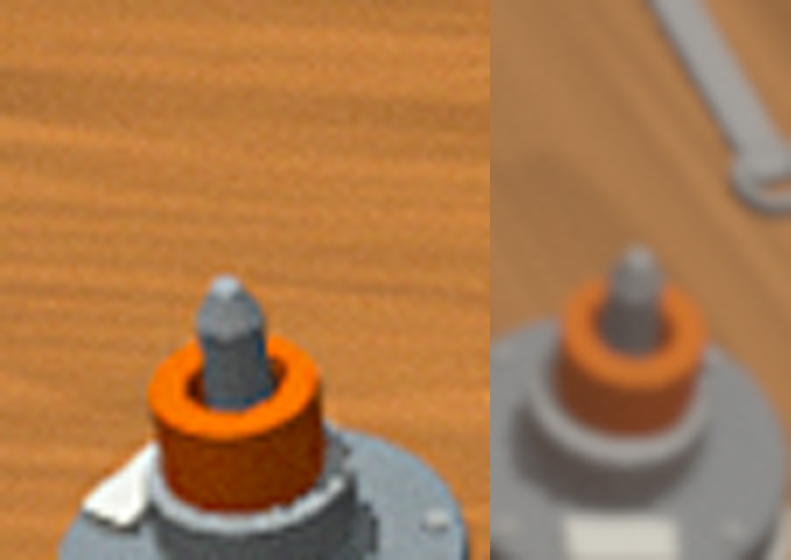

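Collar and sleeve are stacked flat and concentric. Next the brass ring.

Request:
drive_tool --steps '[[[1,0.07,0.17,0,0],[1,0.14,0.334,0,0],[1,0.14,0.334,0,0],[1,0.14,0.334,0,0],[1,0.14,0.334,0,0]]]'

```text
time_s: 19.2
tool_pos: [0.444, 0.1287, 0.1947]
ee_rot: [-3.135, 0.007, -3.138]
ft_force: [0.2, 0.4, -0.2]
width: 0.998
```

Run:
```python
from h import *; from rig import robot
st=robot.state(); p=st["tool_pos"]
C=robot.get_calibration("wrist")
im=robot.snapshot("wrist")[:,:,::-1].copy(); cv2.imwrite("pics/w15.png",im)
print(proj(C,(p[0],p[1],.02)), p)
```

```text
[320.81586998 213.14591199] [0.44400538 0.12870764 0.19473685]
```

View pics/w15.png

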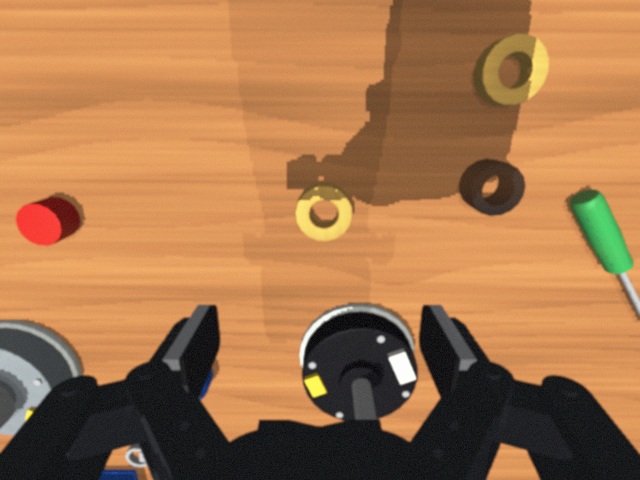

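Run:
```python
from h import *; from rig import robot
st=robot.state(); print(cmd(st,(.444,.1315,.0165)))
```

```text
(array([0.004, 0.015, 0.713]), 0)
```

Request:
drive_tool --steps '[[[1,0.004,0.015,0.22,0],[1,0.004,0.015,0.44,0],[1,0.004,0.015,0.6,0],[1,0.004,0.015,0.71,0],[1,0.004,0.015,0.71,0],[1,0.004,0.015,0.71,0],[0,0.004,0.015,0.71,0],[0,0.004,0.015,0.71,0],[0,0.004,0.015,0.71,0],[0,0.004,0.015,0.71,0],[0,0.004,0.015,0.71,0],[0,0.004,0.015,0.71,0]]]'

```text
time_s: 20.75
tool_pos: [0.445, 0.1316, 0.019]
ee_rot: [-3.136, 0.008, -3.137]
ft_force: [-3.6, -0.9, 12.9]
width: 0.583
```

Run:
```python
from h import *; from rig import robot
st=robot.state(); p=st["tool_pos"]
C=robot.get_calibration("wrist")
im=robot.snapshot("wrist")[:,:,::-1].copy(); cv2.imwrite("pics/w16.png",im)
print(proj(C,(p[0],p[1],.02)), p, st["width"]*85)
```

```text
[319.9456101  327.75966526] [0.44502621 0.13161276 0.0190278 ] 49.56785079211863
```

View pics/w16.png

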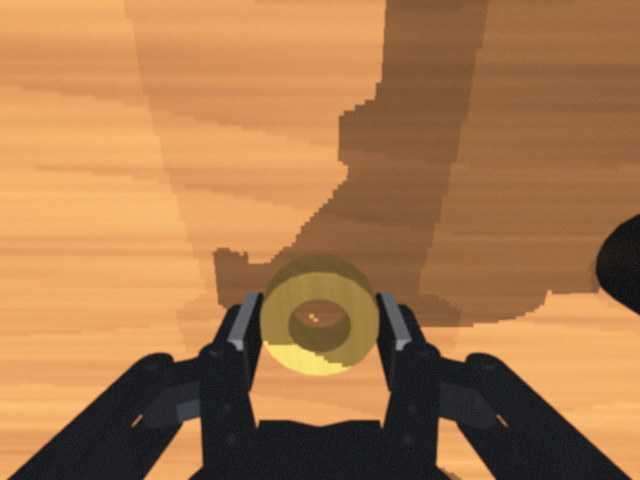

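Brass ring gripped, centre (320,323), again about 2 mm behind the TCP. Lifting.

Request:
drive_tool --steps '[[[0,0,0,-0.2,0],[0,0,0,-0.44,0],[0,0,0,-0.68,0],[0,-0.12,-0.2,-0.76,0],[0,-0.24,-0.42,-0.76,0],[0,-0.36,-0.62,-0.76,0],[0,-0.48,-0.82,-0.76,0],[0,-0.54,-0.95,-0.76,0],[0,-0.54,-0.95,-0.76,0],[0,-0.54,-0.95,-0.76,0]]]'

```text
time_s: 22.05
tool_pos: [0.579, -0.1036, 0.2114]
ee_rot: [-3.136, 0.008, -3.137]
ft_force: [0.1, 0.2, -2.5]
width: 0.582
```

Run:
```python
from h import *; from rig import robot
st=robot.state(); print(st["tool_pos"],st["ft_force"]); print(cmd(st,(.630,-.2015,.175),np.pi))
```

```text
[ 0.57899061 -0.10362913  0.21141925] [ 0.08061512  0.18614609 -2.52022522]
(array([-0.201, -0.392,  0.149]), np.float64(0.001))
```

Request:
drive_tool --steps '[[[0,-0.1,-0.2,0,0],[0,-0.2,-0.39,0,0],[0,-0.2,-0.39,0.05,0],[0,-0.2,-0.39,0.15,0],[0,-0.2,-0.39,0.2,0],[0,-0.2,-0.39,0.2,0],[0,-0.2,-0.39,0.2,0]]]'

```text
time_s: 22.92
tool_pos: [0.6301, -0.2008, 0.1636]
ee_rot: [-3.136, 0.009, -3.137]
ft_force: [1.3, 0.2, -1.6]
width: 0.579
```

```bash
python3 look.py 17;python3 - <<'E'
from h import *; from rig import robot
S=robot.get_calibration("scene"); D=robot.get_calibration("side")
z=robot.state()["tool_pos"][2]+.001
print(proj(S,onz(S,212.5,231.2,.132)+[0,0,z-.132]),proj(D,onz(D,398.2,282.4,.132)+[0,0,z-.132]))
s=cv2.imread("pics/s17.png");d=cv2.imread("pics/d17.png")
a=cv2.resize(s[200:245,192:230],(456,540),interpolation=cv2.INTER_CUBIC); b=cv2.resize(d[250:295,382:409],(324,540),interpolation=cv2.INTER_CUBIC)
cv2.imwrite("pics/c17b.png",np.hstack([a,b]))
E
```

```text
[ 0.63014668 -0.20080588  0.16361486] 49.18299077844249
[210.51422625 216.85389256] [399.68852108 272.18822941]
```

View pics/c17b.png

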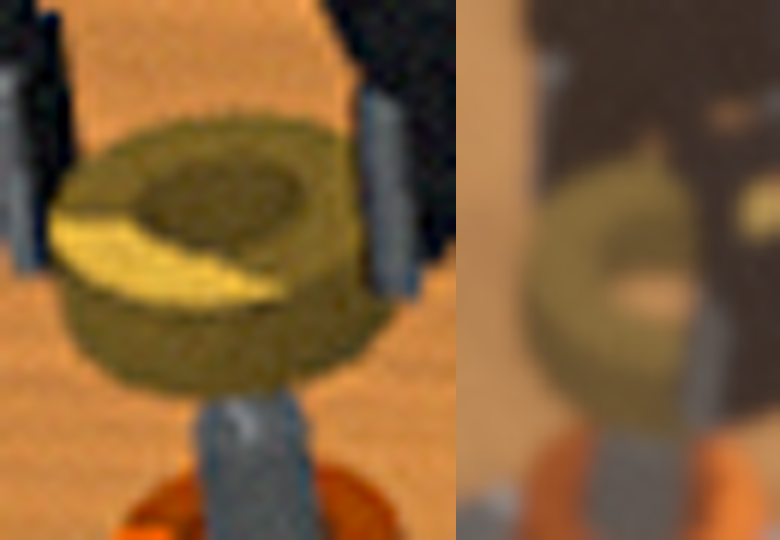

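Aligned: hole (210.3,216.9), axis (210.5,216.9). Lowering.

Request:
drive_tool --steps '[[[0,0,0,0.05,0],[0,0,0,0.1,0],[0,0,0,0.15,0],[0,0,0,0.17,0],[0,0,0,0.17,0],[0,0,0,0.17,0]]]'

```text
time_s: 23.78
tool_pos: [0.6309, -0.2016, 0.1216]
ee_rot: [-3.135, 0.01, -3.137]
ft_force: [-1.2, 0.3, -2.9]
width: 0.578
```

Request:
drive_tool --steps '[[[0,0,0,0.004,0],[0.8,0,0,0.004,0],[0.8,0,0,0.004,0],[0.8,0,0,0.004,0],[0.8,0,0,0.004,0]]]'

```text
time_s: 24.4
tool_pos: [0.631, -0.2016, 0.1207]
ee_rot: [-3.135, 0.01, -3.137]
ft_force: [0.3, 0.1, 0.6]
width: 0.801
```

Request:
drive_tool --steps '[[[0.85,0,0,-0.2,0],[0.85,0,0,-0.34,0],[0.9,0,0,-0.36,0],[0.9,0.2,0.1,-0.36,0],[1,0.4,0.18,-0.36,0],[1,0.6,0.26,-0.36,0],[1,0.71,0.32,-0.36,0],[1,0.71,0.32,-0.36,0],[1,0.71,0.32,-0.36,0]]]'

```text
time_s: 25.52
tool_pos: [0.4526, -0.1221, 0.2081]
ee_rot: [-3.135, 0.01, -3.137]
ft_force: [-0.7, -1.0, 0.4]
width: 1.0
```

```bash
python3 look.py 18;python3 - <<'E'
from h import *; from rig import robot
st=robot.state(); p=st["tool_pos"]
C=robot.get_calibration("wrist")
im=robot.snapshot("wrist")[:,:,::-1].copy(); cv2.imwrite("pics/w18.png",im)
print(proj(C,(p[0],p[1],.028)), p)
E
```

```text
[ 0.45257431 -0.12211398  0.20810092] 84.98560731227722
[320.89347371 210.89165285] [ 0.45272807 -0.12218759  0.20809252]
```

View pics/c18.png

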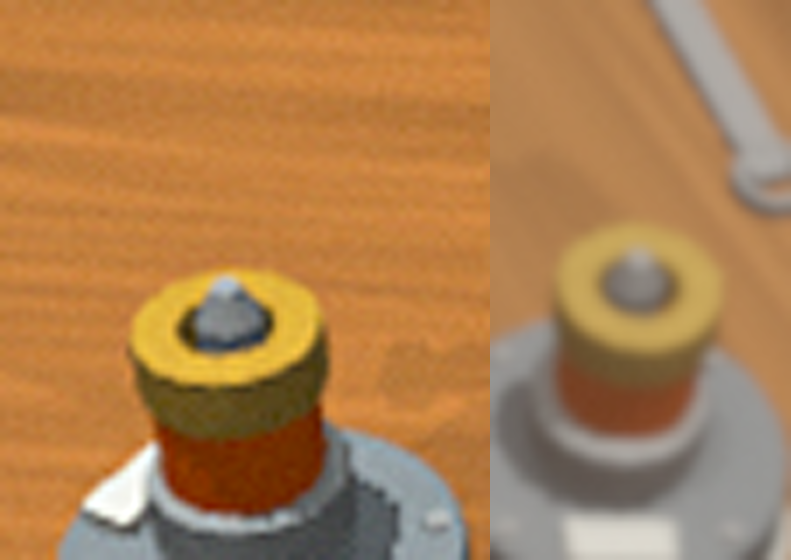

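View pics/w18.png

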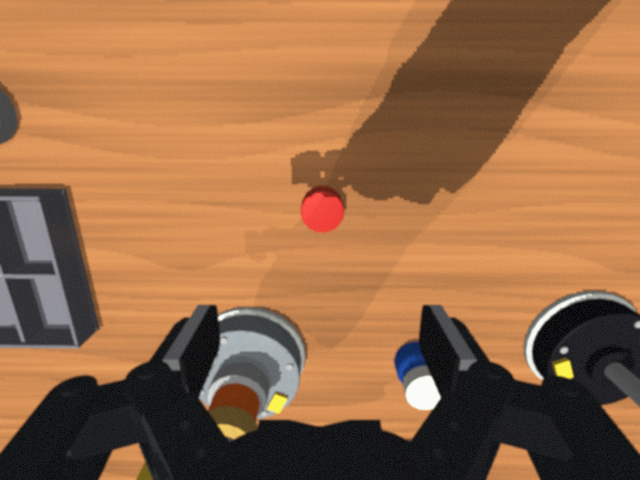

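Brass is seated flat with the tip in the middle of its hole. The red cap is at (322,210), 1–2 px from the predicted point.

Run:
```python
from h import *; from rig import robot
st=robot.state(); print(cmd(st,(.4505,-.1208,.0175),np.pi))
```

```text
(array([0.016, 0.01 , 0.762]), np.float64(0.001))
```

Request:
drive_tool --steps '[[[1,0.016,0.01,0.22,0],[1,0.016,0.01,0.44,0],[1,0.016,0.01,0.62,0],[1,0.016,0.01,0.76,0],[1,0.016,0.01,0.76,0],[1,0.016,0.01,0.76,0],[0,0.016,0.01,0.76,0],[0,0.016,0.01,0.76,0],[0,0.016,0.01,0.76,0],[0,0.016,0.01,0.76,0],[0,0.016,0.01,0.76,0],[0,0.016,0.01,0.76,0]]]'

```text
time_s: 27.18
tool_pos: [0.4511, -0.1213, 0.0193]
ee_rot: [-3.134, 0.011, -3.137]
ft_force: [-2.1, 0.4, 7.6]
width: 0.447
```

Run:
```python
from h import *; from rig import robot
st=robot.state(); p=st["tool_pos"]
C=robot.get_calibration("wrist")
im=robot.snapshot("wrist")[:,:,::-1].copy(); cv2.imwrite("pics/w19.png",im)
print(proj(C,(p[0],p[1],.028)), p, st["width"]*85)
```

```text
[319.85390122 339.18422004] [ 0.45113276 -0.12127423  0.01927246] 37.96222883883243
```

View pics/w19.png

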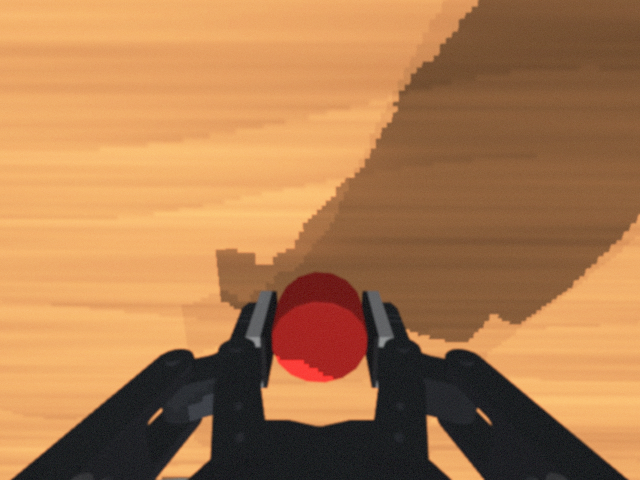

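Cap gripped, centre (320,341), roughly at the TCP. Carrying.

Request:
drive_tool --steps '[[[0,0,0,-0.2,0],[0,0,0,-0.44,0],[0,0,0,-0.68,0],[0,-0.1,-0.05,-0.76,0],[0,-0.3,-0.14,-0.76,0],[0,-0.5,-0.23,-0.76,0],[0,-0.67,-0.31,-0.76,0],[0,-0.7,-0.32,-0.76,0],[0,-0.7,-0.32,-0.76,0],[0,-0.7,-0.32,-0.76,0]]]'

```text
time_s: 28.48
tool_pos: [0.6238, -0.1986, 0.2126]
ee_rot: [-3.134, 0.011, -3.137]
ft_force: [0.4, -0.3, 0.6]
width: 0.448
```

Run:
```python
from h import *; from rig import robot
st=robot.state(); print(st["tool_pos"],st["ft_force"]); print(cmd(st,(.6275,-.2013,.162),np.pi))
```

```text
[ 0.62380013 -0.19862825  0.21258215] [ 0.37891663 -0.25096527  0.5648125 ]
(array([-0.012, -0.009,  0.203]), np.float64(0.002))
```

Request:
drive_tool --steps '[[[0,-0.012,-0.009,0.0,0],[0,-0.012,-0.009,0.1,0],[0,-0.012,-0.009,0.2,0],[0,-0.012,-0.009,0.2,0],[0,-0.012,-0.009,0.2,0]]]'

```text
time_s: 29.1
tool_pos: [0.6276, -0.2014, 0.1641]
ee_rot: [-3.133, 0.013, -3.137]
ft_force: [0.2, 0.6, 1.3]
width: 0.446
```

```bash
python3 look.py 20;python3 - <<'E'
from h import *; from rig import robot
S=robot.get_calibration("scene"); D=robot.get_calibration("side")
z=robot.state()["tool_pos"][2]-.0193+.028
for zz in (z,z-.028): print(zz,proj(S,onz(S,212.5,231.2,.132)+[0,0,zz-.132]),proj(D,onz(D,398.2,282.4,.132)+[0,0,zz-.132]))
s=cv2.imread("pics/s20.png");d=cv2.imread("pics/d20.png")
a=cv2.resize(s[195:240,192:230],(456,540),interpolation=cv2.INTER_CUBIC); b=cv2.resize(d[250:295,382:409],(324,540),interpolation=cv2.INTER_CUBIC)
cv2.imwrite("pics/c20b.png",np.hstack([a,b]))
E
```

```text
[ 0.62759108 -0.20137935  0.16413439] 37.948224525628895
0.17311580392525724 [209.98892456 213.05888094] [400.08094343 269.49607609]
0.14511580392525725 [211.71304097 225.51466008] [398.7908591  278.34650178]
```

View pics/c20b.png

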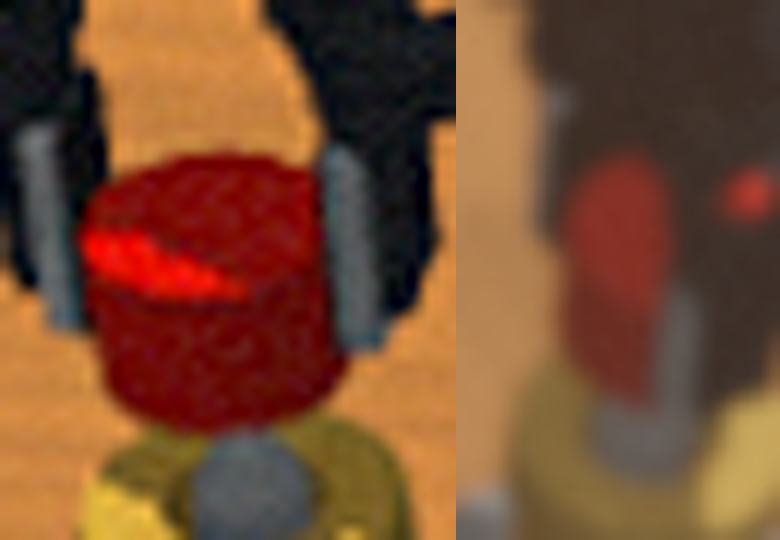

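The cap matches the expected axis to within about 2 mm, limited by the finger hiding its edge, and the play is 4 mm. Lowering gently while watching the force.

Request:
drive_tool --steps '[[[0,0,0.002,0.02,0],[0,0,0.002,0.05,0],[0,0,0.002,0.08,0],[0,0,0.002,0.09,0],[0,0,0.002,0.09,0],[0,0,0.002,0.09,0]]]'

```text
time_s: 29.95
tool_pos: [0.6284, -0.2014, 0.1421]
ee_rot: [-3.133, 0.014, -3.137]
ft_force: [-0.7, -0.3, -0.1]
width: 0.443
```

```bash
python3 look.py 21;python3 -c "
from rig import robot
s=robot.state();print(s['ft_force'],s['ft_torque'])"
```

```text
[ 0.62835578 -0.20135816  0.14214912] 37.69155023199928
[-0.40312891 -0.66980221 -0.45143534] [ 0.03132533 -0.00590729 -0.00694481]
```

View pics/c21.png

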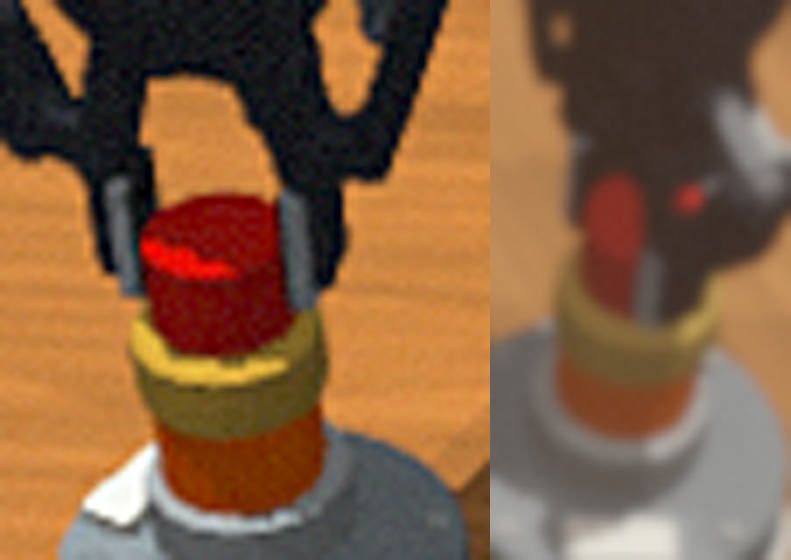

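Request:
drive_tool --steps '[[[0,0,0,0.008,0],[0,0,0,0.008,0],[0.6,0,0,0.008,0],[0.6,0,0,0.008,0],[0.6,0,0,0.008,0],[0.6,0,0,0.008,0]]]'

```text
time_s: 30.8
tool_pos: [0.6285, -0.2014, 0.1403]
ee_rot: [-3.133, 0.014, -3.137]
ft_force: [-0.1, 1.0, 0.6]
width: 0.601
```

Request:
drive_tool --steps '[[[0.8,0,0,-0.1,0],[0.8,0,0,-0.3,0],[0.8,0,0,-0.32,0],[0.8,0.2,0.2,-0.32,0],[0.8,0.4,0.4,-0.32,0],[0.8,0.6,0.6,-0.32,0],[0.8,0.6,0.6,-0.32,0],[0.8,0.6,0.6,-0.32,0]]]'

```text
time_s: 31.8
tool_pos: [0.476, -0.0504, 0.2168]
ee_rot: [-3.132, 0.015, -3.135]
ft_force: [-0.1, -0.3, 0.6]
width: 0.8
```

```bash
python3 look.py 22
python3 - <<'E'
from h import *; from rig import robot
S=robot.get_calibration("scene"); D=robot.get_calibration("side")
for z in (.148,): print(proj(S,onz(S,212.5,231.2,.132)+[0,0,z-.132]),proj(D,onz(D,398.2,282.4,.132)+[0,0,z-.132]))
E
```

```text
[ 0.47599533 -0.05036446  0.21683908] 67.99721667010446
[211.53824726 224.251873  ] [398.9219251  277.44734354]
```

View pics/c22.png

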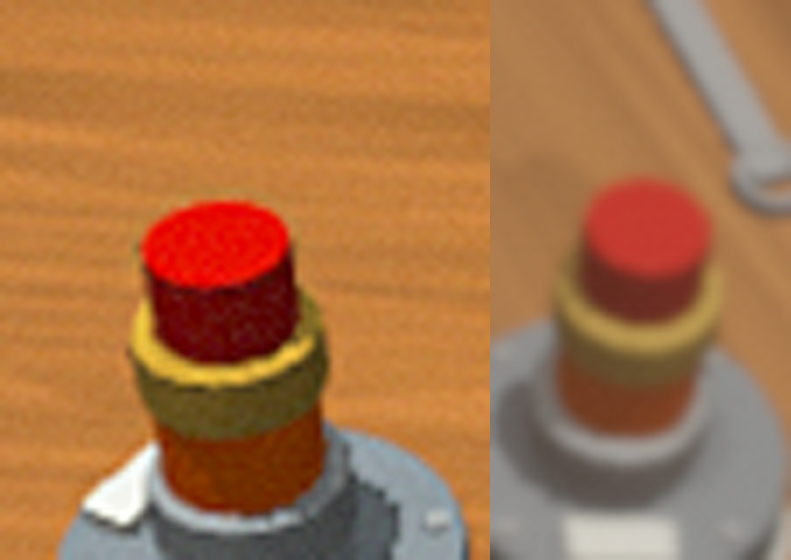

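View pics/s22.png

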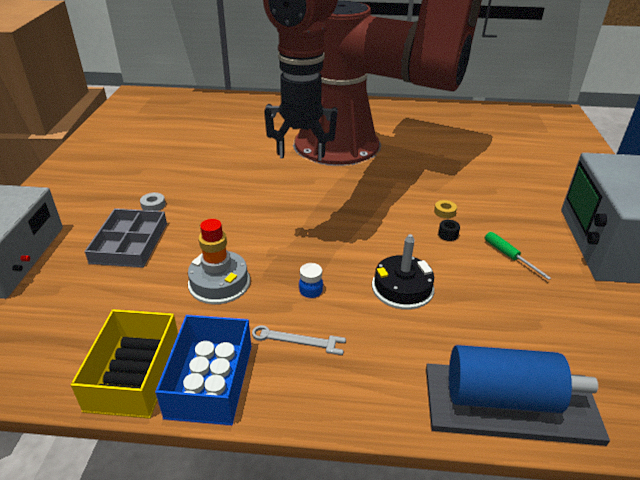

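The cap top at (210.9,225.0) is within 1 px of the expected (211.5,224.3). The stack is level, the bystanders haven't moved in the image, and the gripper is clear. Handing in.

```bash
python3 -c "
from rig import robot
print(robot.hand_in(), robot.state()['time_s'])"
```

```text
the job is handed in; nothing more can be done
the job is handed in; nothing more can be done
```

I fitted the steel collar, orange sleeve, brass ring and red cap onto the grey head's spigot in that order and handed the job in at about 32 s. `hand_in()` gives no verdict, so I can't say how it was judged. I used the steel ring farthest to the robot's left and the brass ring farthest to its right.

**Last checks:**
- **Stack:** the scene and side pictures show all four parts flat and centred. The red cap's top came out within 1 px (about 2 mm) of the expected point on the spigot axis, at the expected height.
- **Rest of the scene:** the black head is bare. The black sleeve, jar, spanner and screwdriver look unmoved in the scene picture.
- **Forces and gripper:** readings never passed about 13 N, and the gripper was clear of everything at hand-in.

**What disagreed or didn't go to plan:**
- **Camera mismatch:** the three cameras differed by up to 10 mm in x, so I lined each part up against the spigot in the pictures. The collar needed a shift of about 2.5 mm before it went down.
- **Collar drop:** I released the collar about 14 mm above its seat, because going lower would have pushed the gripper body onto the spigot's tip. It settled flat.

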